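Shut and lock the filter cover of a bench fume filter

ROBOT

A 7-joint arm with a two-finger parallel gripper is mounted at the origin on the work surface. World frame = base frame: x ahead of the robot, y to its left, z up, the work surface at z = 0. Lengths are in m, angles in rad, forces in N, time in s.
With the tool pointing down it reaches from about 0.4 to 0.85 m from the base axis. Payload 10.4 kg.
Tool frame: the origin (TCP) lies on the front face of the gripper's body, between the roots of the fingers; the fingertips stand 70 mm ahead of it and the grasp point (between the pads) lies 51 mm ahead of it (grasp_offset is the distance from the TCP to the grasp point, in m); z points along the fingers, y is the direction in which the jaws open and shut (so a half turn about z gives the same grasp; the last joint's range is limited). The gripper opens to 87 mm and grips with 3 to 60 N. Pads are 19 mm wide; open, the fingers measure 117 mm over their backs; the gripper's body (75 mm by 190 mm) begins 51 mm behind the grasp point.
Start: joints at [-1.307, 0.332, -0.065, 1.46, 0.022, 1.35, -0.088], TCP at [0.177, 0.599, 0.292] pointing down, gripper open.
Joint ranges: [-2.6, 2.6], [-0.5, 2.12], [-1.47, 1.34], [0.16, 2.42], [-1.27, 4.41], [0.06, 2.06], [-2.6, 2.6]. Speed limits (rad/s): [2.22, 2.22, 2.79, 2.79, 3.14, 3.14, 3.14].

INTERFACE

Orientations are given as a unit quaternion [x, y, z, w].
In Python, from bench import * gives the robot as it stands. The module is installed in compiled form; this text tells all that it offers.
- The arm moves only by the tool arm_command, never from a script. Its argument "commands" is a list of rows, each a list of 3 entries, a list of its own where there are three numbers: the opening in per cent of the stroke, from 0 (shut) to 100 (fully open), then the shift along the tool's x, y, z in m, then the turn, a rotation vector about the tool's x, y, z in rad. A call has exactly 10 rows; each row is the pose to reach, as a shift and turn from the pose commanded when the call began, along the tool's axes at that moment; what a row does not reach only later rows make up. A row lasts 1/12 s, in which the tool goes at most 41.7 mm and 7.16 degrees, less where a joint would pass 70% of its speed; a pose out of reach is approached as far as the arm can. A call with a gripper value outside its range is refused whole. The fingers move at their own pace and stop on an object; "squeeze" is the grip in N (left out, the last holds). Time passes only in rows, so rows that repeat a pose let the fingers close, or fill a call up. It gives the time, the measured TCP pose, the force and the opening at its end, in the units of the state.
- read_state(): the state, without advancing time (a new reading comes with each control period).
- camera(name): name is "scene" or "top" or "wrist"; returns a dict with "pixels" (480x640x3 uint8, red, green, blue), "fx", "fy", "cx", "cy" (pixels), "rvec" (rotation vector, rad) and "tvec" (3), from world to camera coordinates, as OpenCV has them; the wrist camera has in their place "mount" (4x4, takes a point from camera to tool coordinates, whose origin is the TCP and whose axes are the flange's). Camera axes: x right, y down, z forward; pixel columns grow to the right and rows downward; lengths in m; the calibration is good to about 2 mm. A picture is of the moment at which its call begins: read the wrist's pose just before it. There is no depth.
- close_job(): hands the job in, once; it reports no verdict.
The state is a dict: "time": time; "joint_positions": joint angles; "joint_vel": joint speeds; "joint_torque": joint torques, N m; "ee_pos": TCP position; "eef_rot": TCP orientation; "ft_force": force on the tool from outside, world axes, zero at the start; "torque": the same for the moment, N m; "width": finger opening in m.
Only numpy, scipy, OpenCV 4.12 (cv2) and the standard library are available. Lean on these libraries where they do the work, as an engineer would, in place of code of your own. Each camera call takes 0.05 s, during which the arm holds its last target.

TASK

Close the filter bay of the fume filter: with the fingertips push its half-raised cover down until it is fully shut, then put a fingertip in the slot of the cover's cam fastener and turn it a quarter turn clockwise, to its stop, so that the cover is locked. Only push and turn: do not raise the cover further, and leave the things standing around where they are. Finish with the hand clear of everything.

Things in the scene. Friction and masses are not known exactly. Their poses are not given: they have to be found in the camera images.
- unit: Fume filter: fixed green metal housing, 240 (x) by 360 (y) by 98 high. Origin: centre of its underside, on the table; x points to the hinge side (away from the robot at yaw 0), y left, z up. Right part (y -180 to -70): closed flat deck, top at 98. Left part (y -67 to 177): filter bay under the cover, whose hinge line runs along y at x = +105, z = 92.
- lid (a joint): Angle of the aluminium cover, rad: 0 = shut (hard stop), level, its top face at z = 98; grows as its near edge rises. A plate 220 (from the hinge towards -x of the unit) by 244 (y) by 6 thick. Its hinge is stiff: it stays where it is left, and takes about 2 to 4 N downward near its near edge to close.
- lid_push (a point): A point on the cover's top face, 35 from its near edge and 85 to the left of the fastener's axis: a flat free place to push on. Axes as the cover's: z is the normal of its top face, x points to the hinge (185 away).
- cam (a joint): Angle of the cam fastener, rad: 0 = open (slot along the unit's y), 1.571 = locked (slot along the unit's x); grows clockwise seen from above. Hard stop at each end; about 0.1 N m of friction, stays where left. A tongue under the cover turns with it and passes under a keeper of the shut housing; turned far while the cover is open, it keeps the cover from shutting.
- cam_slot (a point): Centre of the slot's floor, on the fastener's axis, 175 from the hinge, midway across the cover; z = 102 when shut. Fastener: steel washer 84 across, 4 thick, on the cover, with two raised black half-moon cheeks 14 high (tops at 116 when shut). The slot between them is 32 wide, 14 deep, open above and at both ends, its walls 69 long. Axes: y along the slot, x across, z out of the cover.
- spool: Spool of solder, 52 in diameter, 40 high, standing on the housing's deck: bystander. Origin: centre of its underside.
- bowl: Green plastic bowl, 84 across, 40 high, to the left: bystander. Origin under its centre.
- brush: Flux brush, 170 long, lying in front of the housing: bystander.
- jar: Amber jar with white cap, 56 in diameter, 85 high, to the right: bystander. Origin under its centre.
- driver: Screwdriver, 190 long, lying to the right: bystander (not needed).
- block: Wooden block 50 by 70 by 25 high, lying on the deck of the housing: bystander. Origin under its centre.
- tray: Grey open tray 110 by 90 by 30 high, to the left: bystander. Origin under its centre.

How it is judged:
On the way, in this order (a step that is already met when the one before it is completed fails the run):
1. the cover is pushed fully shut, with the fastener still open (value of joint lid below 0.025 rad and value of joint cam below 0.6 rad), for 0.1 s.
2. fingers in contact with the fastener turn it on, past 1.0 rad, the cover shut (value of joint cam above 1 rad and contact force between the fingers and cam above 0.2 N and value of joint lid below 0.025 rad), for 0.02 s.
At the end, for the whole second after the job is handed in: The cover is shut (joint lid below 0.025 rad) and the fastener stands locked within 7 degrees of its stop (joint cam above 1.45 rad), at rest (value of joint lid below 0.025 rad and value of joint cam above 1.45 rad and velocity of joint cam between -0.05 and 0.05 rad/s); the robot touches nothing.
It fails at once if the cover is raised beyond 0.62 rad (value of joint lid above 0.62 rad).
It fails at once if a bystander is moved by more than 30 mm (distance of any of spool, bowl, brush, jar, driver, block, tray from where it was at the start of the episode above 0.03 m).
It also fails if it takes over 45 s, if anything falls off the work surface, if the arm or the gripper's body presses on something with over 40 N, if the wrist force passes 120 N, or if a joint passes its speed limit or range.

## Working session

There is one attempt and no reset: what is moved stays moved. The work goes in short steps, Python scripts to look and compute and a tool call to move; the robot and the scene stay as the last step left them, time stands still between calls to the robot, and variables do not carry over. Pictures are saved under pics/ and viewed, and the job is handed in when it is done.

Besides the shell and the picture viewer there is one more tool, called after ">>>" as name([rows], argument=value, ...), one row to a line, values as JSON. arm_command: Moves the arm, as the interface text tells. Its arguments: {"type":"object","properties":{"commands":{"type":"array","items":{"type":"array"}},"squeeze":{"type":"number"}},"required":["commands"]}

```bash
mkdir -p pics
python3 - <<'E'
from bench import *
import cv2,pickle
s=read_state(); print({k:s[k] for k in ("time","ee_pos","eef_rot","ft_force","width")})
for n in ("scene","top"):
    c=camera(n); cv2.imwrite(f"pics/{n}0.png",c["pixels"][:,:,::-1]); pickle.dump(c,open(f"{n}0.pkl","wb"))
    print(n,c["fx"],c["fy"],c["cx"],c["cy"],c["rvec"],c["tvec"])
c=camera("wrist");cv2.imwrite("pics/wrist0.png",c["pixels"][:,:,::-1]);print(c["mount"],c["fx"])
E
```

```text
{'time': 0.0, 'ee_pos': array([0.1767371 , 0.59916871, 0.29141773]), 'eef_rot': array([ 1.42900081e-01,  9.89736830e-01, -7.56001593e-04, -5.53629225e-05]), 'ft_force': array([-0.26361689,  0.149001  , -0.69885456]), 'width': 0.08690003587123167}
scene 532.7138740614332 532.7138740614332 328.3222666167612 248.22397161523014 [ 2.15241879  0.96267517 -0.43522532] [-0.37377861 -0.19903491  1.50834131]
top 561.7698580913964 561.7698580913964 313.969269498082 242.62882237603165 [ 2.15432428 -2.20208263  0.06823734] [0.03267495 0.59074834 1.25323442]
[[-1.40813689e-04 -9.70139576e-01 -2.42547279e-01  6.49632458e-02]
 [ 9.99999822e-01 -2.77042367e-04  5.27551170e-04  9.13112508e-04]
 [-5.78994141e-04 -2.42547161e-01  9.70139443e-01 -9.16495823e-02]
 [ 0.00000000e+00  0.00000000e+00  0.00000000e+00  1.00000000e+00]] 375.7925450319804
```

View pics/scene0.png

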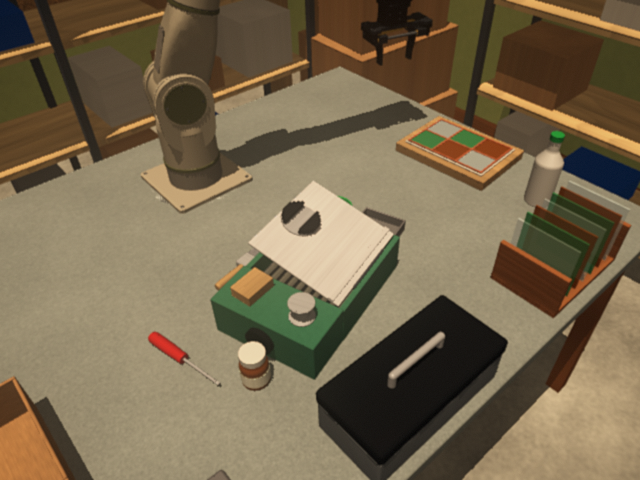

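View pics/top0.png

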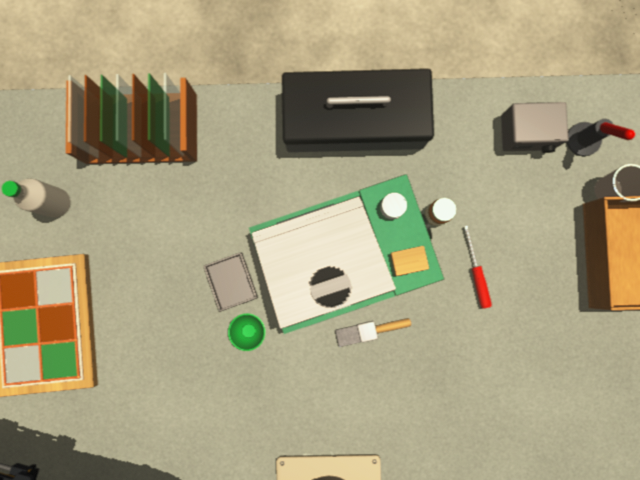

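View pics/wrist0.png

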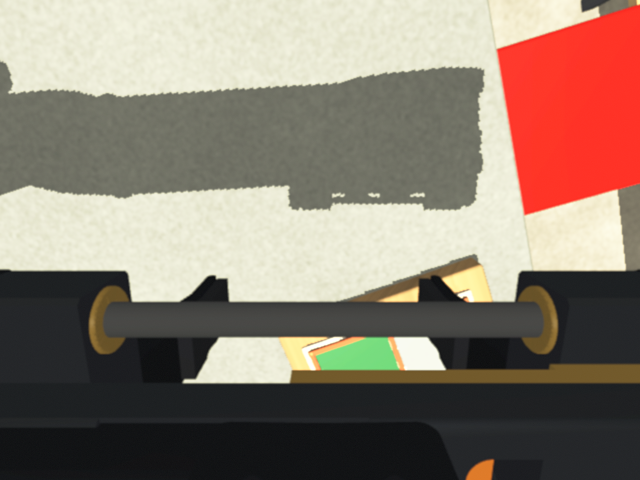

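The scene view shows the raised cover with its slotted fastener near (300,218). In the top view the fastener is at (330,287), the deck is on the right, and the bystanders are close to the housing. I'll zoom in to pick corners.

Run:
```python
import cv2,pickle
t=cv2.imread("pics/top0.png"); cv2.imwrite("pics/topz.png",cv2.resize(t[165:345,230:455],None,fx=3.5,fy=3.3,interpolation=cv2.INTER_CUBIC)[:600,:800])
t=cv2.imread("pics/scene0.png"); cv2.imwrite("pics/scz.png",cv2.resize(t[170:380,200:420],None,fx=2.8,fy=2.8,interpolation=cv2.INTER_CUBIC)[:600,:800])
```

```text
(no output)
```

View pics/topz.png

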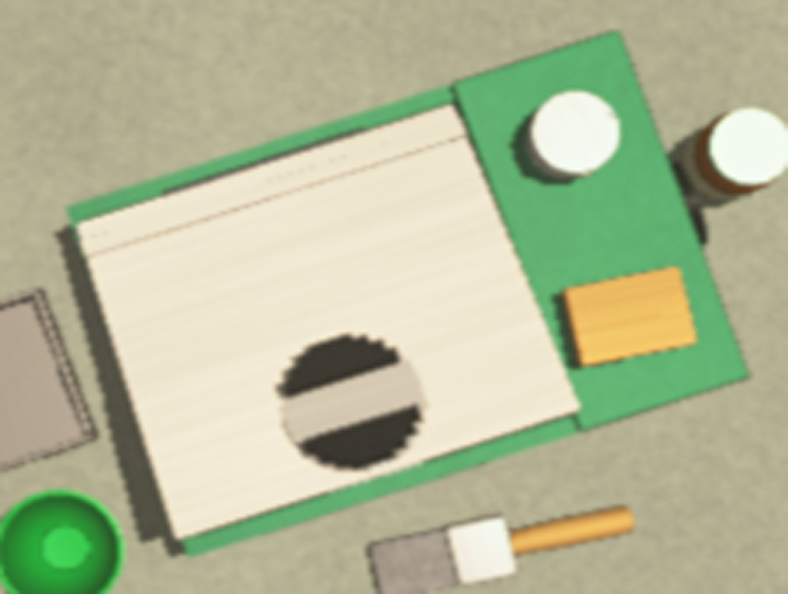

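View pics/scz.png

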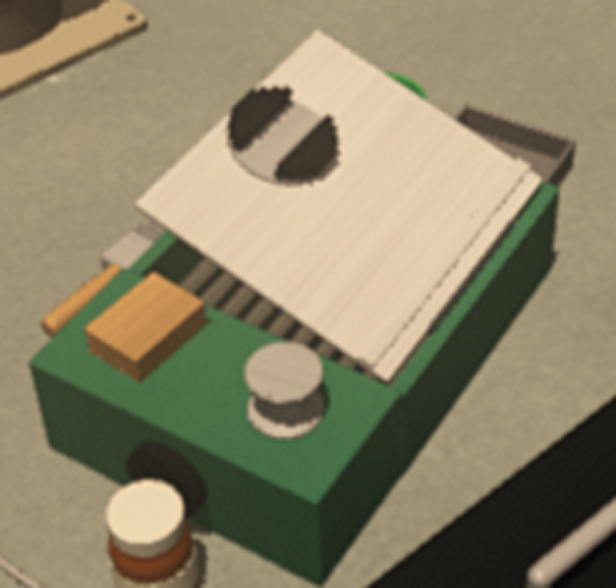

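```bash
cat > h.py <<'E'
import numpy as np,cv2,pickle
from scipy.spatial.transform import Rotation as R
from scipy.optimize import least_squares
C={n:pickle.load(open(f"{n}0.pkl","rb")) for n in("scene","top")}
def K(c): return np.array([[c["fx"],0,c["cx"]],[0,c["fy"],c["cy"]],[0,0,1.]])
def ray(c,p):
    Rm=R.from_rotvec(c["rvec"]).as_matrix(); o=-Rm.T@np.ravel(c["tvec"])
    return o,Rm.T@np.linalg.solve(K(c),[p[0],p[1],1.])
def onz(n,p,z):
    o,d=ray(C[n],p); return o+d*(z-o[2])/d[2]
def proj(n,P):
    c=C[n]; return cv2.projectPoints(np.atleast_2d(np.array(P,float)),np.array(c["rvec"],float),np.array(c["tvec"],float),K(c),None)[0].reshape(-1,2)
def U(q,p): # unit->world, q=(x,y,yaw)
    c,s=np.cos(q[2]),np.sin(q[2]); return np.array([q[0]+c*p[0]-s*p[1],q[1]+s*p[0]+c*p[1],p[2]])
def lid(a,d,y,h): # d from hinge, h above hinge line along the normal
    return np.array([.105-d*np.cos(a)+h*-np.sin(a)*-1*-1*-1*-1 if 0 else .105-d*np.cos(a)+h*np.sin(a),y,.092+d*np.sin(a)+h*np.cos(a)])
E
python3 - <<'E'
from h import *
deck=[("top",(406.6,174.7),(.12,-.18,.098)),("top",(443.7,279.2),(-.12,-.18,.098)),("scene",(313.6,348.6),(.12,-.18,.098)),("scene",(211.8,299.6),(-.12,-.18,.098))]
for n,p,u in deck: print(n,u,onz(n,p,.098))
L=[("top",(280.9,328.6),(.22,.177)),("top",(395.7,289.2),(.22,-.067)),("scene",(248.9,242.5),(.22,-.067)),("scene",(313.6,180.7),(.22,.177)),("scene",(393.2,233.6),(0,.177)),("scene",(339.3,306.4),(0,-.067)),("top",(252.3,233.2),(0,.177)),("top",(360.9,196.2),(0,-.067))]
def f(v):
    r=[]
    for n,p,u in deck: r+=list(proj(n,U(v,u))[0]-p)
    for n,p,u in L: r+=list(proj(n,U(v,lid(v[3],u[0],u[1],.006)))[0]-p)
    return np.array(r)
s=least_squares(f,[.55,.05,.2,.4]); print(s.x); print(s.fun.reshape(-1,2).round(1))
q=s.x
for a in (q[3],0):
  print("slot",U(q,lid(a,.175,.055,.010)),"push",U(q,lid(a,.185,.14,.006)))
for n,p,z in (("top",(246,331),.04),("top",(410,260),.123),("top",(394,206),.138)): print(onz(n,p,z))
E
```

```text
top (0.12, -0.18, 0.098) [ 0.72759463 -0.18327657  0.098     ]
top (-0.12, -0.18, 0.098) [ 0.50188011 -0.25416319  0.098     ]
scene (0.12, -0.18, 0.098) [ 0.73047583 -0.18125785  0.098     ]
scene (-0.12, -0.18, 0.098) [ 0.50865458 -0.2530186   0.098     ]
[ 0.5625967  -0.04772177  0.30684349  0.30774813]
[[-0.2 -1.7]
 [ 0.6 -0.3]
 [-0.5  0.9]
 [-2.8 -1.1]
 [-1.  -0.4]
 [-0.3 -0.5]
 [-1.5  0.2]
 [-1.  -0.2]
 [ 0.7 -0.6]
 [-0.7 -1.2]
 [-1.3 -0.9]
 [-2.2 -0.6]]
slot [ 0.48997892 -0.01303593  0.15454001] push [0.45406448 0.06474929 0.15375708]
slot [ 0.47925347 -0.0164343   0.102     ] push [0.44404621 0.06157499 0.098     ]
[0.39709303 0.17429409 0.04      ]
[ 0.54313014 -0.18033527  0.123     ]
[ 0.65500347 -0.14871319  0.138     ]
```

```bash
cat >> h.py <<'E'
q=np.array([.5626,-.0477,.307])
def delta(pos,yaw):
    """yaw = world angle of the tool's y axis; returns shift & z-turn in tool axes"""
    from bench import read_state
    s=read_state(); Rm=R.from_quat(s["eef_rot"])
    y=np.array([np.cos(yaw),np.sin(yaw),0]); z=np.array([0,0,-1.]); T=R.from_matrix(np.c_[np.cross(y,z),y,z])
    print("t",round(s["time"],2),"pos",s["ee_pos"].round(4),"F",s["ft_force"].round(2),"M",s["torque"].round(2),"w",round(s["width"],4),"q7",s["joint_positions"][6].round(3))
    print("shift",Rm.inv().apply(np.array(pos)-s["ee_pos"]).round(4),"turn",(Rm.inv()*T).as_rotvec().round(4))
E
python3 -c "
from h import *
delta([.449,.063,.27],q[2]+np.pi/2)"
```

```text
t 0.15 pos [0.1767 0.5993 0.2917] F [-0.16 -0.59 -0.36] M [-0.02  0.01  0.04] w 0.0875 q7 -0.089
shift [-0.4128 -0.4373  0.0221] turn [-1.000e-03 -3.000e-04 -5.938e-01]
```

>>> arm_command([
  [34,[-0.021,-0.022,0],[0,0,-0.03]],
  [34,[-0.042,-0.044,0],[0,0,-0.06]],
  [34,[-0.063,-0.066,0],[0,0,-0.09]],
  [34,[-0.084,-0.088,0],[0,0,-0.12]],
  [34,[-0.105,-0.11,0],[0,0,-0.15]],
  [34,[-0.126,-0.132,0],[0,0,-0.18]],
  [34,[-0.147,-0.154,0],[0,0,-0.21]],
  [34,[-0.168,-0.176,0],[0,0,-0.24]],
  [34,[-0.189,-0.198,0],[0,0,-0.27]],
  [34,[-0.21,-0.22,0],[0,0,-0.3]],
], squeeze=20)

```text
time: 0.98
ee_pos: [0.3164, 0.3275, 0.2921]
eef_rot: [-0.007, 1.0, 0.0, -0.0]
ft_force: [0.9, -0.6, -0.3]
width: 0.0322
```

```bash
python3 -c "
from h import *
delta([.449,.063,.27],q[2]+np.pi/2)"
```

```text
t 0.98 pos [0.3164 0.3275 0.2921] F [ 0.92 -0.59 -0.26] M [ 0.05 -0.07 -0.04] w 0.0322 q7 0.679
shift [-0.1287 -0.2665  0.0221] turn [ 1.000e-04 -1.000e-04 -2.923e-01]
```

>>> arm_command([
  [34,[-0.013,-0.027,0],[0,0,-0.03]],
  [34,[-0.026,-0.053,0],[0,0,-0.06]],
  [34,[-0.039,-0.08,0],[0,0,-0.09]],
  [34,[-0.052,-0.106,0.004],[0,0,-0.12]],
  [34,[-0.065,-0.133,0.008],[0,0,-0.15]],
  [34,[-0.077,-0.159,0.012],[0,0,-0.18]],
  [34,[-0.09,-0.186,0.016],[0,0,-0.21]],
  [34,[-0.103,-0.212,0.02],[0,0,-0.24]],
  [34,[-0.116,-0.239,0.022],[0,0,-0.27]],
  [34,[-0.128,-0.266,0.022],[0,0,-0.292]],
])

```text
time: 1.82
ee_pos: [0.4476, 0.0633, 0.2698]
eef_rot: [-0.153, 0.988, 0.0, -0.0]
ft_force: [-0.2, -0.2, -0.2]
width: 0.0296
```

```bash
python3 -c "
from h import *
delta([.449,.063,.165],q[2]+np.pi/2)
from bench import *
c=camera('scene'); cv2.imwrite('pics/scene1.png',c['pixels'][:,:,::-1])
c=camera('wrist'); cv2.imwrite('pics/wrist1.png',c['pixels'][:,:,::-1])
"
```

```text
t 1.82 pos [0.4476 0.0633 0.2698] F [-0.17 -0.18 -0.24] M [0.05 0.   0.  ] w 0.0296 q7 1.612
shift [-0.0013 -0.0007  0.1048] turn [ 0.0001 -0.0005 -0.0001]
```

View pics/scene1.png

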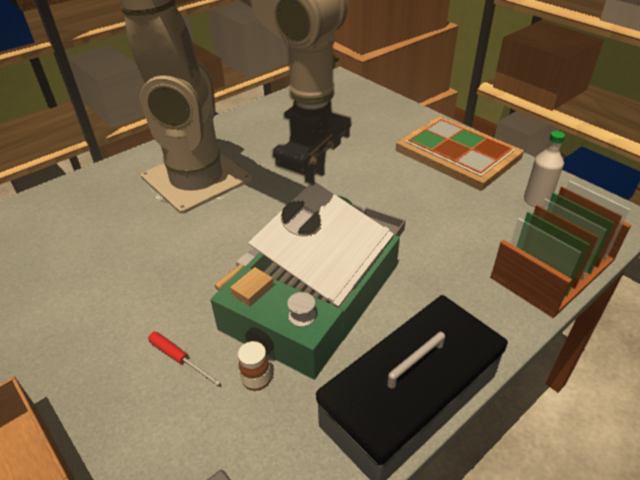

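View pics/wrist1.png

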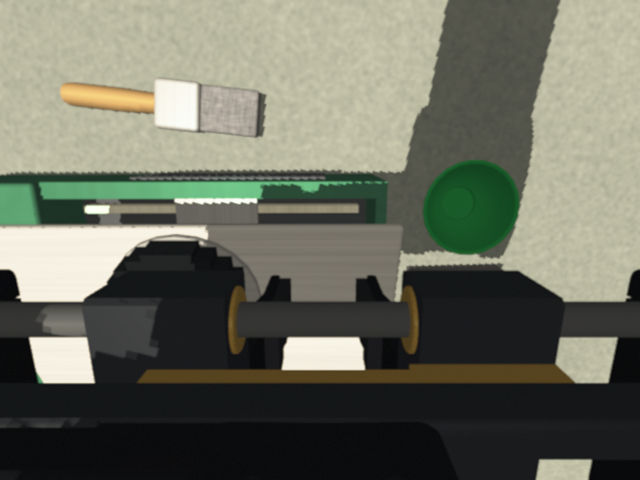

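The scene view shows the hand over the cover's left near area, around (312,165). The wrist view shows both fingers at (275–370, 320), inside the near edge at row 225 and clear of the fastener. Next I push down.

>>> arm_command([
  [34,[-0.001,0,0.014],[0,0,0]],
  [34,[-0.001,0,0.028],[0,0,0]],
  [34,[-0.001,0,0.038],[0,0,0]],
  [34,[-0.001,0,0.044],[0,0,0]],
  [34,[-0.001,0,0.05],[0,0,0]],
  [34,[-0.001,0,0.056],[0,0,0]],
  [34,[-0.001,0,0.062],[0,0,0]],
  [34,[-0.001,0,0.068],[0,0,0]],
  [34,[-0.001,0,0.074],[0,0,0]],
  [34,[-0.001,0,0.08],[0,0,0]],
])

```text
time: 2.75
ee_pos: [0.4484, 0.0651, 0.1897]
eef_rot: [-0.152, 0.988, 0.0, -0.0]
ft_force: [-1.4, -0.9, 1.8]
width: 0.0296
```

```bash
python3 -c "
from h import *
delta([.449,.063,.168],q[2]+np.pi/2)
"
```

```text
t 2.75 pos [0.4484 0.0651 0.1897] F [-1.41 -0.87  1.84] M [-0.03  0.37 -0.  ] w 0.0296 q7 1.65
shift [ 0.0001 -0.0022  0.0217] turn [ 0.0001 -0.     -0.0018]
```

>>> arm_command([
  [34,[0,0,0.005],[0,0,0]],
  [34,[0,0,0.01],[0,0,0]],
  [34,[0,0,0.015],[0,0,0]],
  [34,[0,0,0.018],[0,0,0]],
  [34,[0,0,0.02],[0,0,0]],
  [34,[0,0,0.022],[0,0,0]],
  [34,[0,0,0.023],[0,0,0]],
  [34,[0,0,0.024],[0,0,0]],
  [34,[0,0,0.024],[0,0,0]],
  [34,[0,0,0.024],[0,0,0]],
])

```text
time: 3.58
ee_pos: [0.4485, 0.065, 0.1679]
eef_rot: [-0.152, 0.988, 0.001, -0.0]
ft_force: [-12.4, -3.2, 27.7]
width: 0.0296
```

```bash
python3 -c "
from h import *
delta([.449,.063,.168],q[2]+np.pi/2)
from bench import *
c=camera('scene'); cv2.imwrite('pics/scene2.png',cv2.resize(c['pixels'][150:390,180:430,::-1],None,fx=2.5,fy=2.5))
"
```

```text
t 3.58 pos [0.4485 0.065  0.1679] F [-12.37  -3.22  27.66] M [-0.82  2.93  0.01] w 0.0296 q7 1.667
shift [ 0.0002 -0.0021 -0.0001] turn [ 0.0011 -0.0001 -0.0021]
```

View pics/scene2.png

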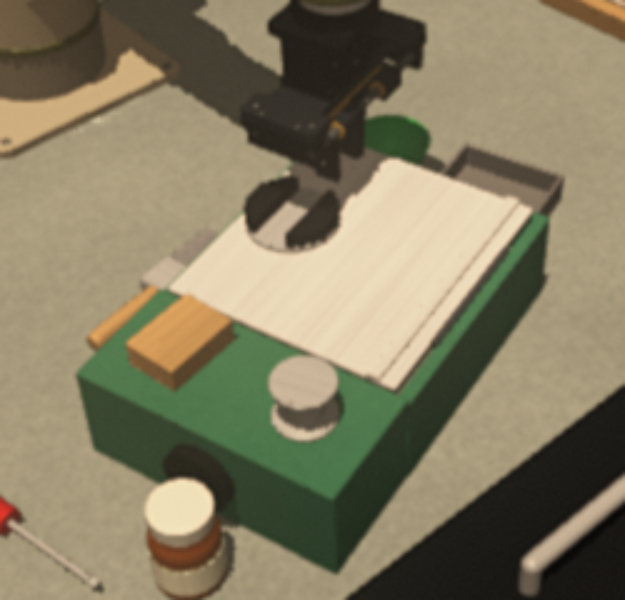

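The cover looks level in the scene view, and the 27 N at a tip height of 98 mm says it is on its stop. I'll lift off and locate the slot now that the cover is shut.

>>> arm_command([
  [34,[0,0,-0.01],[0,0,0]],
  [34,[0,0,-0.025],[0,0,0]],
  [34,[0,0.01,-0.045],[0,0,0]],
  [34,[0,0.03,-0.065],[0,0,0]],
  [34,[0.015,0.05,-0.085],[0,0,0]],
  [34,[0.03,0.07,-0.1],[0,0,0]],
  [34,[0.045,0.07,-0.1],[0,0,0]],
  [34,[0.06,0.07,-0.1],[0,0,0]],
  [34,[0.06,0.07,-0.1],[0,0,0]],
  [34,[0.06,0.07,-0.1],[0,0,0]],
])

```text
time: 4.47
ee_pos: [0.3702, 0.1139, 0.2665]
eef_rot: [-0.152, 0.988, 0.001, 0.001]
ft_force: [0.1, 0.8, -0.4]
width: 0.0294
```

```bash
python3 -c "
from h import *
from bench import *
delta([.479,-.016,.21],q[2]+np.pi/2)
for n in ('top','scene','wrist'):
  if n=='wrist': s=read_state()
  c=camera(n); p=c['pixels'][:,:,::-1]; pickle.dump((c,read_state()),open(n+'3.pkl','wb'))
  if n=='top': p=cv2.resize(p[165:345,230:455],None,fx=3.2,fy=3.2,interpolation=cv2.INTER_CUBIC)
  if n=='scene': p=cv2.resize(p[170:380,200:420],None,fx=2.8,fy=2.8,interpolation=cv2.INTER_CUBIC)
  cv2.imwrite('pics/%s3.png'%n,p)
"
```

```text
t 4.47 pos [0.3702 0.1139 0.2665] F [ 0.1   0.79 -0.35] M [ 0.09 -0.04  0.01] w 0.0294 q7 1.383
shift [-0.0646 -0.1567  0.0565] turn [ 0.0008  0.0015 -0.0014]
```

View pics/top3.png

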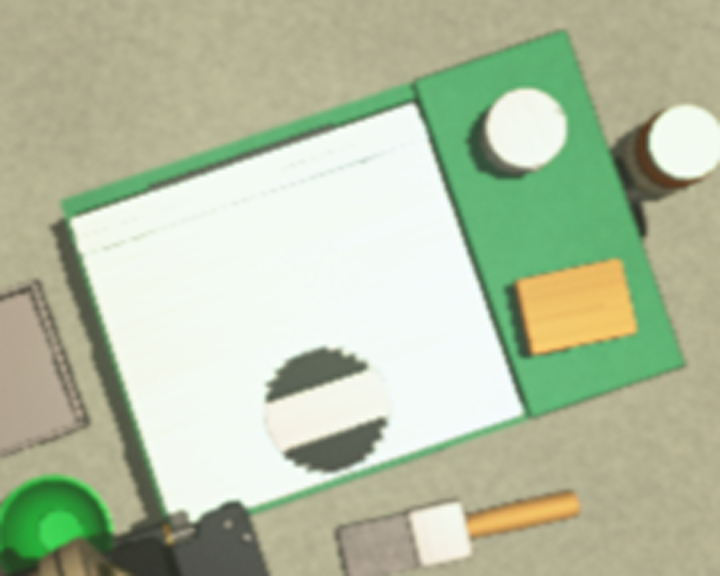

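View pics/scene3.png

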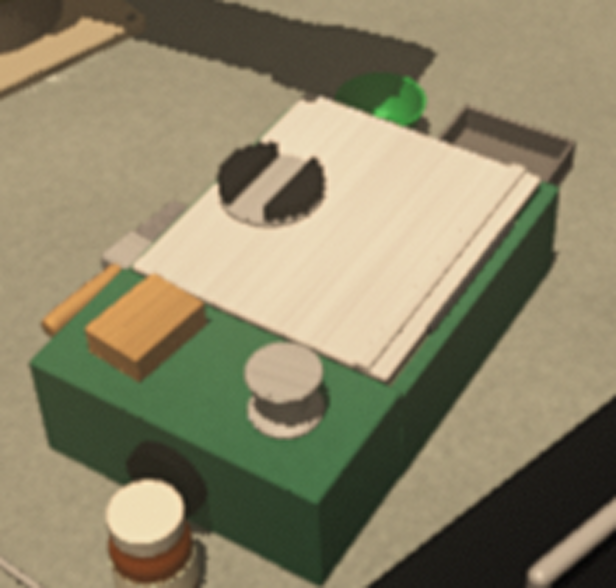

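View pics/wrist3.png

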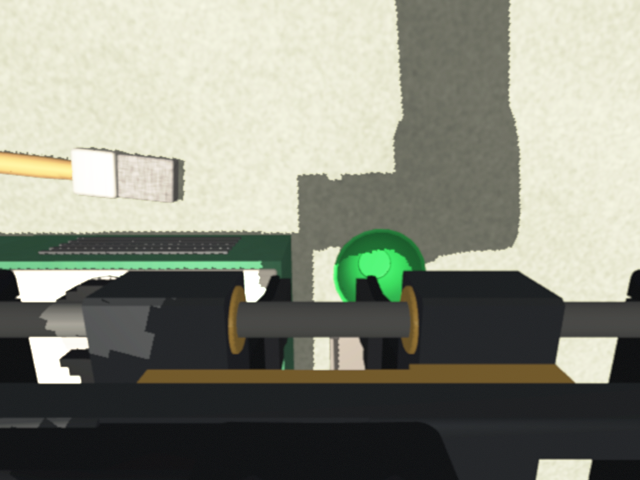

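The cover is now level, and the top view shows the slot still along the unit's y, near zoom pixel (327,410). I'll compute its centre and direction, and the cover's angle.

Run:
```python
from h import *
t=pickle.load(open("top3.pkl","rb"))[0]["pixels"]; sc=pickle.load(open("scene3.pkl","rb"))[0]["pixels"]
for n,im,(x0,x1,y0,y1) in (("top",t,(308,356,270,316)),("scene",sc,(272,320,216,256))):
    g=im[y0:y1,x0:x1].max(2); m=(g<110).astype(np.uint8)
    k,lab,st,ce=cv2.connectedComponentsWithStats(m)
    b=[i for i in range(1,k) if st[i,4]>80]; print(n,[(st[i,4],(ce[i]+[x0,y0]).round(1)) for i in b])
    if n=="top":
        pts=np.argwhere(np.isin(lab,b))[:,::-1].astype(np.float32)
        c,r=cv2.minEnclosingCircle(pts); c=np.array(c)+[x0,y0]; print(c,r,"centre",onz("top",c,.116))
        A,B=[onz("top",ce[i]+[x0,y0],.116) for i in b]; d=A-B
        print("cheek mean",(A+B)/2,"across-slot angle deg",np.degrees(np.arctan2(d[1],d[0])), "expected",np.degrees(q[2]))
    else:
        A,B=[onz("scene",ce[i]+[x0,y0],.113) for i in b]; d=A-B; print((A+B)/2,np.degrees(np.arctan2(d[1],d[0])))
P=onz("top",(393.75,294.7),.098); print("near-right lid",P,"exp shut",U(q,lid(0,.22,-.067,.006)))
for a in (0,.03,.06): print(a,proj("top",U(q,lid(a,.22,-.067,.006))),proj("scene",U(q,lid(a,.22,-.067,.006))), "scene meas",(200+136/2.8,170+267/2.8))
```

```text
top [(np.int32(206), array([327.4, 280.9])), (np.int32(214), array([335.2, 304.9]))]
[331.66913033 292.71346474] 18.45016860961914 centre [ 0.47870533 -0.01596142  0.116     ]
cheek mean [ 0.47845972 -0.01516458  0.116     ] across-slot angle deg 16.815789008971745 expected 17.58980431051627
scene [(np.int32(268), array([286.7, 230. ])), (np.int32(263), array([305.7, 239.1]))]
[ 0.48342013 -0.0202944   0.113     ] -167.18439652367192
near-right lid [ 0.47144171 -0.14750985  0.098     ] exp shut [ 0.47322431 -0.14632041  0.098     ]
0 [[393.16041277 293.86647272]] [[246.34661892 264.37765134]] scene meas (248.57142857142858, 265.3571428571429)
0.03 [[393.51902637 293.79460913]] [[246.08691676 262.15385432]] scene meas (248.57142857142858, 265.3571428571429)
0.06 [[393.84947427 293.6320739 ]] [[245.90220783 259.94897962]] scene meas (248.57142857142858, 265.3571428571429)
```

```bash
python3 -c "
from h import *
delta([.480,-.0165,.20],.303+np.pi/2)"
```

```text
t 4.62 pos [0.3708 0.1139 0.2663] F [-0.07  0.09  0.58] M [0.07 0.06 0.01] w 0.0298 q7 1.383
shift [-0.065  -0.1572  0.0663] turn [-0.      0.0003  0.0018]
```

>>> arm_command([
  [34,[-0.01,-0.025,0],[0,0,0]],
  [34,[-0.02,-0.05,0],[0,0,0]],
  [34,[-0.03,-0.075,0],[0,0,0]],
  [34,[-0.04,-0.1,0.01],[0,0,0]],
  [34,[-0.05,-0.125,0.025],[0,0,0]],
  [34,[-0.06,-0.145,0.04],[0,0,0]],
  [34,[-0.065,-0.157,0.055],[0,0,0]],
  [34,[-0.065,-0.157,0.064],[0,0,0]],
  [34,[-0.065,-0.157,0.066],[0,0,0]],
  [34,[-0.065,-0.157,0.066],[0,0,0]],
])

```text
time: 5.45
ee_pos: [0.4789, -0.0159, 0.1996]
eef_rot: [-0.152, 0.988, -0.0, -0.001]
ft_force: [-0.9, 0.4, -0.0]
width: 0.0298
```

```bash
python3 -c "
from h import *
from bench import *
delta([.480,-.0165,.175],.303+np.pi/2)
for n in ('scene','wrist'):
  c=camera(n); p=c['pixels'][:,:,::-1]
  if n=='scene': p=cv2.resize(p[150:290,200:360],None,fx=4,fy=4,interpolation=cv2.INTER_CUBIC)
  cv2.imwrite('pics/%s4.png'%n,p)
"
```

```text
t 5.45 pos [ 0.4789 -0.0159  0.1996] F [-0.93  0.39 -0.02] M [0.02 0.01 0.03] w 0.0298 q7 1.87
shift [-0.0009 -0.0009  0.0246] turn [-0.0001 -0.0019  0.0025]
```

View pics/scene4.png

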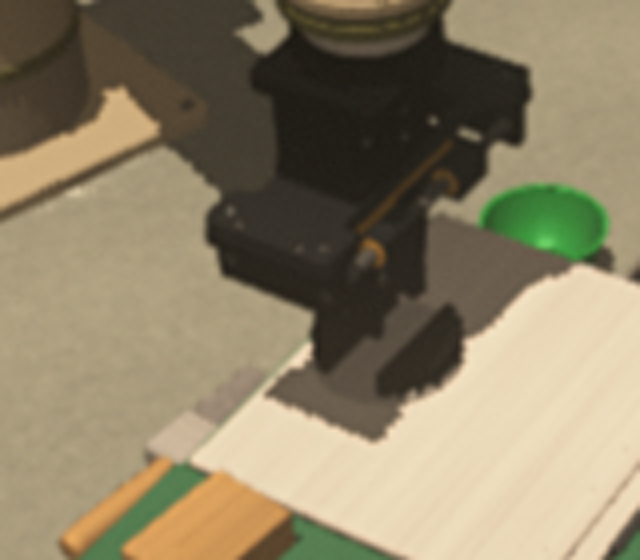

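View pics/wrist4.png

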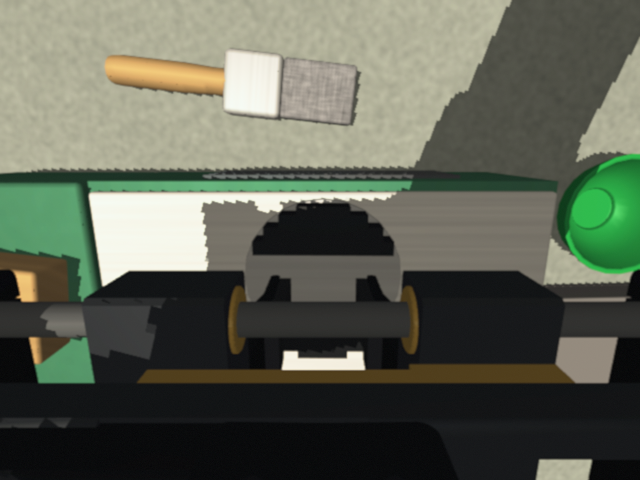

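In the wrist view the fingers, at columns 265–375, are centred on the slot (247–400) and aligned with it. Next I insert to 3 mm above the slot floor.

>>> arm_command([
  [34,[-0.001,-0.001,0.003],[0,0,0]],
  [34,[-0.001,-0.001,0.006],[0,0,0]],
  [34,[-0.001,-0.001,0.009],[0,0,0]],
  [34,[-0.001,-0.001,0.012],[0,0,0]],
  [34,[-0.001,-0.001,0.015],[0,0,0]],
  [34,[-0.001,-0.001,0.018],[0,0,0]],
  [34,[-0.001,-0.001,0.021],[0,0,0]],
  [34,[-0.001,-0.001,0.024],[0,0,0]],
  [34,[-0.001,-0.001,0.025],[0,0,0]],
  [34,[-0.001,-0.001,0.025],[0,0,0]],
])

```text
time: 6.38
ee_pos: [0.4805, -0.0171, 0.1749]
eef_rot: [-0.152, 0.988, -0.0, -0.0]
ft_force: [-0.0, 0.3, 0.3]
width: 0.0291
```

```bash
python3 -c "
from h import *
delta([.480,-.0165,.175],.303+np.pi/2)"
```

```text
t 6.38 pos [ 0.4805 -0.0171  0.1749] F [-0.03  0.28  0.31] M [0.05 0.05 0.05] w 0.0291 q7 1.898
shift [ 0.0003  0.0007 -0.0001] turn [ 0.     -0.0005  0.0022]
```

>>> arm_command([
  [34,[0,0,0],[0,0,0.07]],
  [34,[0,0,0],[0,0,0.14]],
  [34,[0,0,0],[0,0,0.21]],
  [34,[0,0,0],[0,0,0.28]],
  [34,[0,0,0],[0,0,0.35]],
  [34,[0,0,0],[0,0,0.42]],
  [34,[0,0,0],[0,0,0.49]],
  [34,[0,0,0],[0,0,0.56]],
  [34,[0,0,0],[0,0,0.63]],
  [34,[0,0,0],[0,0,0.7]],
])

```text
time: 7.22
ee_pos: [0.4797, -0.0169, 0.1751]
eef_rot: [0.198, 0.98, -0.0, -0.001]
ft_force: [-6.3, -0.7, 3.1]
width: 0.0296
```

```bash
python3 -c "
from h import *
delta([.480,-.0165,.175],.303)"
```

```text
t 7.22 pos [ 0.4797 -0.0169  0.1751] F [-6.33 -0.71  3.08] M [0.13 1.29 0.11] w 0.0296 q7 1.204
shift [-0.0001  0.0005  0.0001] turn [-0.0016 -0.002   0.8698]
```

>>> arm_command([
  [34,[0,0,0],[0,0,0.07]],
  [34,[0,0,0],[0,0,0.14]],
  [34,[0,0,0],[0,0,0.21]],
  [34,[0,0,0],[0,0,0.28]],
  [34,[0,0,0],[0,0,0.35]],
  [34,[0,0,0],[0,0,0.42]],
  [34,[0,0,0],[0,0,0.49]],
  [34,[0,0,0],[0,0,0.56]],
  [34,[0,0,0],[0,0,0.63]],
  [34,[0,0,0],[0,0,0.7]],
])

```text
time: 8.05
ee_pos: [0.4793, -0.0164, 0.175]
eef_rot: [0.522, 0.853, -0.0, -0.002]
ft_force: [-8.8, 1.8, 4.6]
width: 0.0295
```

```bash
python3 -c "
from h import *
delta([.480,-.0165,.175],.303)"
```

```text
t 8.05 pos [ 0.4793 -0.0164  0.175 ] F [-8.79  1.84  4.58] M [0.59 1.72 0.13] w 0.0295 q7 0.516
shift [-0.0004  0.0006 -0.    ] turn [-0.0028 -0.0024  0.1701]
```

>>> arm_command([
  [34,[0,0,0],[0,0,0.05]],
  [34,[0,0,0],[0,0,0.1]],
  [34,[0,0,0],[0,0,0.14]],
  [34,[0,0,0],[0,0,0.18]],
  [34,[0,0,0],[0,0,0.21]],
  [34,[0,0,0],[0,0,0.24]],
  [34,[0,0,0],[0,0,0.27]],
  [34,[0,0,0],[0,0,0.3]],
  [34,[0,0,0],[0,0,0.32]],
  [34,[0,0,0],[0,0,0.32]],
])

```text
time: 8.88
ee_pos: [0.4794, -0.0162, 0.1749]
eef_rot: [0.65, 0.76, -0.001, -0.002]
ft_force: [-5.2, 3.7, 3.2]
width: 0.0297
```

```bash
python3 -c "
from h import *
delta([.480,-.0165,.175],.303)
from bench import *
for n in ('scene','wrist'):
  c=camera(n); p=c['pixels'][:,:,::-1]
  if n=='scene': p=cv2.resize(p[150:290,200:360],None,fx=4,fy=4,interpolation=cv2.INTER_CUBIC)
  cv2.imwrite('pics/%s5.png'%n,p)
"
```

```text
t 8.88 pos [ 0.4794 -0.0162  0.1749] F [-5.16  3.74  3.25] M [0.61 1.36 0.08] w 0.0297 q7 0.204
shift [-0.0003  0.0005 -0.0001] turn [-0.0028 -0.0019 -0.1475]
```

View pics/scene5.png

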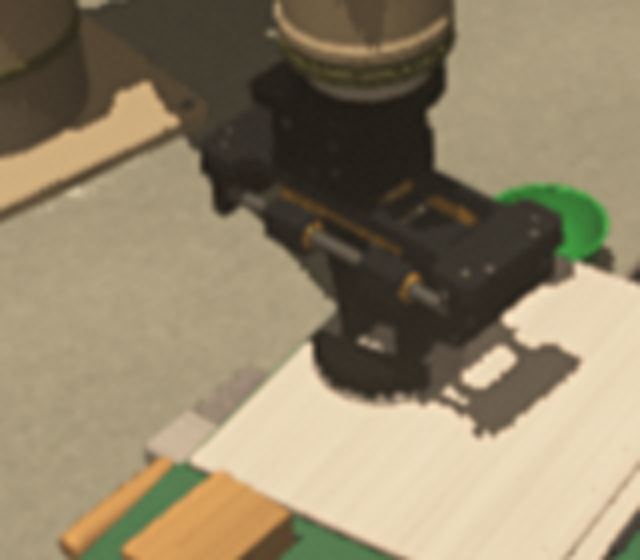

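View pics/wrist5.png

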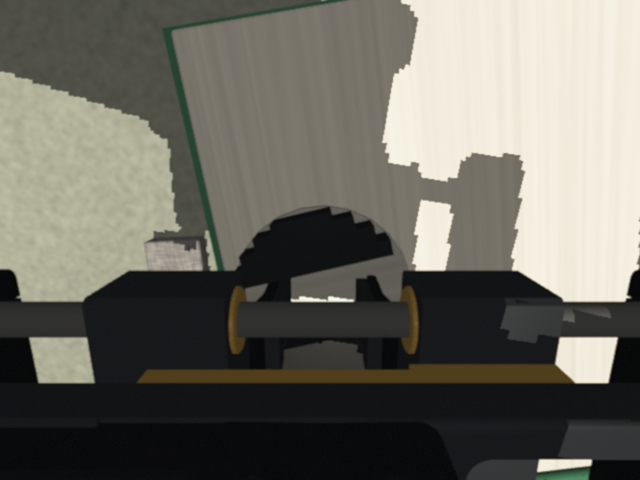

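The wrist view shows the cheek edge, (240,290) to (393,255), close to perpendicular to the cover's near edge, (165,30) to (220,270). That is nearly locked, but the moment shows no stop yet, so I'll turn a little more.

>>> arm_command([
  [34,[0,0,0],[0,0,0.02]],
  [34,[0,0,0],[0,0,0.04]],
  [34,[0,0,0],[0,0,0.06]],
  [34,[0,0,0],[0,0,0.08]],
  [34,[0,0,0],[0,0,0.1]],
  [34,[0,0,0],[0,0,0.11]],
  [34,[0,0,0],[0,0,0.12]],
  [34,[0,0,0],[0,0,0.13]],
  [34,[0,0,0],[0,0,0.13]],
  [34,[0,0,0],[0,0,0.13]],
])

```text
time: 9.82
ee_pos: [0.4795, -0.0161, 0.1749]
eef_rot: [0.697, 0.717, -0.001, -0.001]
ft_force: [-6.1, 2.2, 2.7]
width: 0.0294
```

```bash
python3 -c "
from h import *
delta([.480,-.0165,.175],.303)
from bench import *
for n in ('wrist',):
  c=camera(n); p=c['pixels'][:,:,::-1]
  cv2.imwrite('pics/%s6.png'%n,p)
"
```

```text
t 9.82 pos [ 0.4795 -0.0161  0.1749] F [-6.06  2.17  2.68] M [0.57 1.44 0.79] w 0.0294 q7 0.079
shift [-0.0004  0.0005 -0.0001] turn [-0.0029 -0.0014 -0.2749]
```

View pics/wrist6.png

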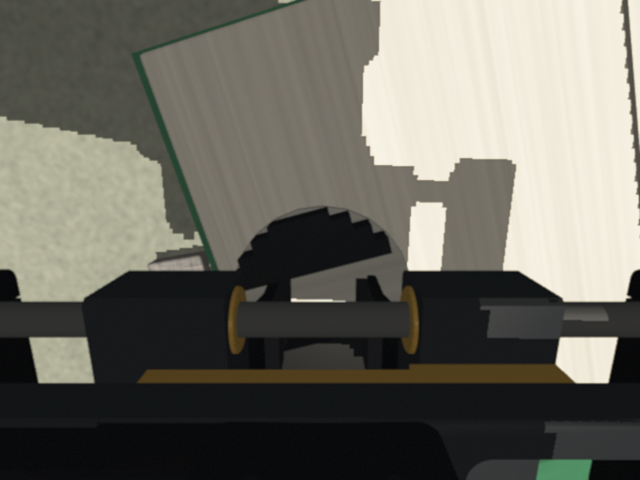

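The moment rose to 0.79 N m, so the fastener is on its stop. I'll back off inside the slack and then lift straight out.

>>> arm_command([
  [34,[0,0,0],[0,0,-0.06]],
  [34,[0,0,0],[0,0,-0.12]],
  [34,[0,0,0],[0,0,-0.18]],
  [34,[0,0,0],[0,0,-0.21]],
  [34,[0,0,-0.005],[0,0,-0.21]],
  [34,[0,0,-0.01],[0,0,-0.21]],
  [34,[0,0,-0.02],[0,0,-0.21]],
  [34,[0,0,-0.035],[0,0,-0.21]],
  [34,[0,0,-0.06],[0,0,-0.21]],
  [34,[0,0,-0.09],[0,0,-0.21]],
])

```text
time: 10.7
ee_pos: [0.48, -0.0173, 0.2662]
eef_rot: [0.62, 0.785, -0.001, -0.0]
ft_force: [0.6, 0.5, 0.5]
width: 0.0296
```

```bash
python3 -c "
from h import *
delta([.36,.15,.33],.303)"
```

```text
t 10.7 pos [ 0.48   -0.0173  0.2662] F [0.6  0.53 0.55] M [-0.09 -0.    0.02] w 0.0296 q7 0.188
shift [ 0.1906 -0.0779 -0.0638] turn [-0.0016  0.0003 -0.0685]
```

>>> arm_command([
  [34,[0,0,-0.02],[0,0,0]],
  [34,[0.02,-0.008,-0.04],[0,0,0]],
  [34,[0.04,-0.016,-0.06],[0,0,0]],
  [34,[0.07,-0.024,-0.06],[0,0,0]],
  [34,[0.1,-0.032,-0.06],[0,0,0]],
  [34,[0.13,-0.04,-0.06],[0,0,0]],
  [34,[0.16,-0.05,-0.06],[0,0,0]],
  [34,[0.18,-0.06,-0.06],[0,0,0]],
  [34,[0.18,-0.06,-0.06],[0,0,0]],
  [34,[0.18,-0.06,-0.06],[0,0,0]],
])

```text
time: 11.53
ee_pos: [0.3799, 0.1443, 0.3262]
eef_rot: [0.619, 0.786, 0.001, 0.0]
ft_force: [-0.7, -0.7, 1.5]
width: 0.0297
```

Run:
```python
from h import *
from bench import *
delta([.36,.15,.33],.303)
for n in ('top','scene'):
  c=camera(n); p=c['pixels'][:,:,::-1]; pickle.dump((c,0),open(n+'7.pkl','wb'))
  if n=='top': p=cv2.resize(p[165:345,200:500],None,fx=2.6,fy=2.6,interpolation=cv2.INTER_CUBIC)
  if n=='scene': p=cv2.resize(p[170:390,140:420],None,fx=2.7,fy=2.7,interpolation=cv2.INTER_CUBIC)
  cv2.imwrite('pics/%s7.png'%n,p)
t=pickle.load(open("top7.pkl","rb"))[0]["pixels"]
x0,x1,y0,y1=308,356,270,316
m=(t[y0:y1,x0:x1].max(2)<110).astype(np.uint8)
k,lab,st,ce=cv2.connectedComponentsWithStats(m)
b=[i for i in range(1,k) if st[i,4]>80]; print([(st[i,4],(ce[i]+[x0,y0]).round(1)) for i in b])
A,B=[onz("top",ce[i]+[x0,y0],.116) for i in b[:2]]; d=A-B
print("across deg",np.degrees(np.arctan2(d[1],d[0])),"unit y deg",np.degrees(q[2])+90)
```

```text
t 11.53 pos [0.3799 0.1443 0.3262] F [-0.69 -0.7   1.55] M [-0.05  0.    0.1 ] w 0.0297 q7 -0.337
shift [ 0.0102 -0.018  -0.0039] turn [ 0.0013 -0.0003 -0.0659]
[(np.int32(216), array([343.2, 288.9])), (np.int32(223), array([319.5, 297.1]))]
across deg -72.16071869030382 unit y deg 107.58980431051627
```

View pics/top7.png

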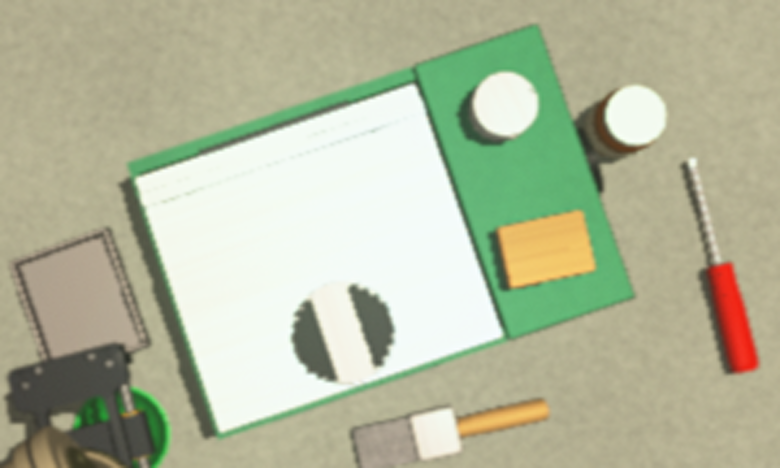

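View pics/scene7.png

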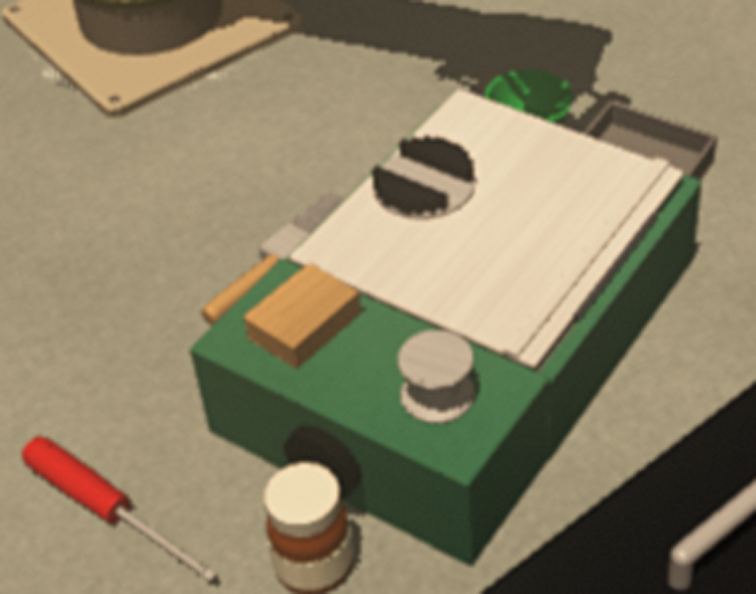

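Both views show the cover level and the slot along the unit's x. The cheek axis turned from 16.8° to −72.2°, about 89°. The bystanders have not moved and the hand is clear, so I'm handing in.

```bash
python3 -c "
from bench import *
s=read_state();print(s['time'],s['joint_vel'],s['ft_force']);print(close_job())"
```

```text
11.6333 [ 0.00913681  0.00871218  0.00886225  0.001126   -0.00317436 -0.00320038
  0.00315531] [ 0.78336681 -0.50829814  0.66231933]
the job is handed in; nothing more can be done
None
```

The cover is shut and the cam fastener is turned a quarter turn clockwise, to its stop. I handed the job in at 11.6 s, and it reports no verdict.

- **Shutting the cover:** I pushed at the free place left of the fastener until the force rose to 28 N with the fingertips at about 98 mm, which is the hard stop. Pictures after lifting off matched a shut cover to within about 2 pixels.
- **Turning the fastener:** I put both fingertips, partly open, in the slot and turned until the moment rose from about 0.1 to 0.8 N m at the stop. I then backed off within the slot's play and lifted straight out.
- **Last checks:** In the top view the slot had turned 89.0°, from 16.8° to −72.2°, and lies within about 0.3° of the unit's x. The cover was still level, and by eye the bystanders were where they started. The hand was 0.25 m above the table (fingertips), nearly still and with no contact force.
- **Disagreement:** The scene camera placed the fastener about 6 mm away from where the top camera did. I used the top camera's position, and the fingers went into the slot without touching it.

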